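Lever a balance base up onto its drop-down prop

TASK

Prop up the pry side of the heavy balance base: push the tip of the red-handled pry bar over the ridge of the fulcrum block and well in under the yellow-marked edge, press the handle down gently until the orange prop swings out upright by itself, and stop there, without heaving the prop more than a few millimetres clear of the worktop. Then let the base down softly onto the prop, draw the bar out and lay it flat on the worktop clear of the base and the block. Lift with the bar only, do not shove or drop the base, and leave the beaker and dish standing on it and the bottle and carton behind it where they are.

Things in the scene. Friction and masses are not known exactly. Their poses are not given: they have to be found in the camera images.
- balance_base: Heavy base, 3.4 kg +-20%: stone plate on a blue frame, 160 mm (its x) by 200 mm (y), top 74 mm up, four round feet 24 mm wide at x +-66, y -85 and +80 mm. Origin at worktop level under its centre. Its +y side is the pry side (yellow mark). Flat underside 38 mm up; under it a stop rib (x +-25 mm, 14 to 38 mm up) faces +y at y = +70 mm. It tips about its far feet.
- pry_edge (a point): Middle of the lower pry edge of the base (y = +98 mm; axes as the base), 38 mm up at rest. A tip can go 28 mm in from here to the stop rib; the way in is free for x within +-36 mm, above 12 mm.
- far_side (a point): Point at worktop level between the two far feet, on which the base tips.
- prop (a joint): Angle of the orange prop, a yoke hinged under the pry edge (y = +90 mm, 28 mm up, legs at x +-42 mm). Starts folded under, foot on the worktop, at 0 to 0.4 rad; a light spring swings it outward as the edge rises, and it snaps past upright to its stop at 1.065, then carries the base. Its length differs each time and is not given: it snaps at an edge lift of about 5 to 17 mm; watch for it.
- prop_foot (a point): Middle of the prop's crossbar foot, a smooth bar 10 mm thick: 5 mm up when it stands on the worktop.
- fulcrum: Loose dark steel block, 0.7 kg, 74 mm (its x) by 38 mm, standing in front of the pry edge, with a half-round ridge (radius 8 mm) along its x on top. Origin under its centre, at worktop level. Beyond it stands a white bench centrifuge, 314 mm high, front at world x = 0.64 m, y -0.11 to 0.23 m: keep the arm clear of it.
- ridge (a point): Middle of the top of the fulcrum's ridge, 44 mm up.
- pry_bar: Pry bar, 0.4 kg, 280 mm long along its y, lying flat at the start. Red handle (24 mm wide, 22 high) from y = -45 to +105 mm; steel blade (24 wide, 8 thick, underside 7 mm above the handle's) from -45 to the tip at -175 mm, last 45 mm 6 thick (underside flush). Origin under its balance point, at the handle's underside. Balances at y = 0.
- bar_tip (a point): Middle of the bar's tip end, 10 mm above the handle's underside level. To pass over the ridge and in under the edge the bar must slope down to the tip, handle end up by about 0.33 rad, and move along its own length; it comes to about level on the lift.
- bar_end (a point): Middle of the bar's handle end, 11 mm above the handle's underside level.
- tall_beaker: Greyish clear beaker, 75 mm wide, 96 mm high, standing on the base. Origin under its centre.
- petri_dish: Closed petri dish, 94 mm wide, 14 mm high, lying on the base. Origin under its centre.
- bottle: White reagent bottle with a blue cap, 66 mm wide, 135 mm high, on the worktop behind the base. Origin under its centre.
- carton: Red slide carton 80 x 100 x 30 mm, on the worktop behind the base. Origin under its centre.
Mind the look-alikes: they are no part of the job. There is more than one size of the fulcrum; the one meant has the size given above. Leave any brown look-alike of the petri_dish alone.

How it is judged (in metres and radians):
On the way, in this order (a step that is already met when the one before it is completed fails the run):
1. the bar's tip is at least 15 mm in under the pry edge, near its middle, with the bar on the fulcrum's ridge (y of bar_tip in the frame of balance_base below 0.083 m and z of bar_tip in the frame of balance_base below 0.038 m and x of bar_tip in the frame of balance_base between -0.035 and 0.035 m and contact force between pry_bar and fulcrum above 0.5 N and value of joint prop below 0.7 rad), for 0.1 s.
2. the bar, pressing on the fulcrum and under the base, has raised the edge until the prop has snapped upright (value of joint prop above 1 rad and contact force between pry_bar and balance_base above 3 N and contact force between pry_bar and fulcrum above 3 N), for 0.1 s.
At the end, for the whole second after the job is handed in: Base resting on the prop, which stands past upright (over 1.0 rad), its foot middle under 8 mm up; bar flat on the worktop (both ends under 18 mm up), tip 7 mm or more outside the pry edge, touching neither base nor block; beaker upright and dish still on the base; base and bar at rest (value of joint prop above 1 rad and height (world z) of prop_foot below 0.008 m and linear speed of each of balance_base, pry_bar below 0.01 m/s and contact force between pry_bar and balance_base below 0.2 N and contact force between pry_bar and fulcrum below 0.2 N and y of bar_tip in the frame of balance_base above 0.105 m and height (world z) of each of bar_tip, bar_end below 0.018 m and angle between pry_bar's own z axis and vertical below 0.1 rad and angle between tall_beaker's own z axis and vertical below 0.2 rad and height (world z) of each of tall_beaker, petri_dish above 0.07 m).
It fails at once if the base is heaved too high: the snapped prop's foot is lifted over 6 mm clear of the worktop (value of joint prop above 1 rad and height (world z) of prop_foot above 0.011 m).
It fails at once if the base is shoved (far side slides over 12 mm) or dropped (over 0.12 m/s) (distance of far_side from where it was at the start of the episode above 0.012 m or linear speed of balance_base above 0.12 m/s).
It fails at once if the bar bears on the base with over 45 N (contact force between pry_bar and balance_base above 45 N).
It fails at once if the robot itself pushes or lifts the base (over 3 N) (contact force between any of the arm, the fingers and balance_base above 3 N).
It fails at once if the beaker or the dish is tipped (over 0.3 rad), or the bottle or the carton is moved over 20 mm (angle between any of tall_beaker, petri_dish's own z axis and vertical above 0.3 rad or distance of any of bottle, carton from where it was at the start of the episode above 0.02 m).
It also fails if it takes over 72 s, if anything falls off the work surface, if the arm or the gripper's body presses on something with over 40 N, if the wrist force passes 120 N, or if a joint passes its speed limit or range.

ROBOT

A 6-joint arm with a two-finger parallel gripper is mounted at the origin on a cart in front of the work surface, level with it; the furniture and walls round the work are solid. World frame = base frame: x ahead of the robot, y to its left, z up, the work surface at z = 0. Lengths are in mm, angles in rad, forces in N, time in s.
With the tool pointing down it reaches from about 350 to 975 mm from the base axis. Payload 7.1 kg.
Tool frame: the origin (TCP) lies at the very end of the fingers, on their centre line; the grasp point (between the pads) lies 19 mm behind it (ctrl.pinch_z is the distance from the TCP to the grasp point, in mm); z points along the fingers, y is the direction in which the jaws open and shut (so a half turn about z gives the same grasp; the last joint's range is limited). The gripper opens to 88 mm and grips with 3 to 60 N. Pads are 20 mm wide; open, the fingers measure 115 mm over their backs; the gripper's body (75 mm by 178 mm) begins 61 mm behind the grasp point.
Start: joints at [1.097, 0.423, 1.63, -0, 1.089, -0.019], TCP at [274.519, 561.466, 222.675] pointing down, gripper open.
Joint ranges: [-3, 3], [-0.9, 2.11], [0.09, 2.58], [-1.31, 4.45], [0.11, 2.69], [-2.54, 2.54]. Speed limits (rad/s): [2.39, 2.39, 3.01, 3.14, 3.14, 3.14].

INTERFACE

Orientations are given as a rotation vector (axis times angle).
In Python, from workcell import ctrl gives the robot as it stands.
- The arm moves only by the shell command python3 -m inch 'ROWS' [OPENING]. ROWS is JSON, a list of rows, each an object with "xyz": the shift along the tool's x, y, z in cm, a list of three; "spin": the turn about the tool's z in degrees. A call has 1 to 20 rows; each row is the pose to reach, as a shift and turn from the pose measured when the call began, along the tool's axes at that moment; what a row does not reach only later rows make up. A row lasts 1/10 s, in which the tool goes at most 50 mm and 8.59 degrees, less where a joint would pass 70% of its speed; a pose out of reach is approached as far as the arm can. A call with a gripper value outside its range is refused whole. OPENING is the closure, from 0 (fully open) to 1 (shut), set as the call begins (- or left out, the last holds). The fingers move at their own pace and stop on an object; the grip force is fixed at half the most. Time passes only in rows, so rows that repeat a pose let the fingers close. It gives the time, the measured TCP pose, the force and the opening at its end, in the units of the state.
- ctrl.get_obs(): the state, without advancing time (a new reading comes with each control period).
- ctrl.get_image(name): name is "scene" or "top" or "wrist"; returns the picture (400x640x3 uint8, red, green, blue); there is no depth.
- ctrl.camera_info(name): a dict with "camera_matrix" (3x3 intrinsics, pixels), "R" (3x3) and "t" (3): a world point X has camera coordinates R X + t; the wrist camera has in their place "hand_eye" (4x4, takes a point from camera to tool coordinates, whose origin is the TCP and whose axes are the flange's). Camera axes: x right, y down, z forward; pixel columns grow to the right and rows downward; lengths in mm; the calibration is good to about 2 mm. A picture is of the moment at which its call begins: read the wrist's pose just before it. camera_info takes no time and is no camera call.
- ctrl.close_job(): hands the job in, once; it reports no verdict.
The state is a dict: "t": time; "qpos": joint angles; "qvel": joint speeds; "joint_torque": joint torques, N m; "ee_pos": TCP position; "orientation": TCP orientation; "ft_force": force on the tool from outside, world axes, zero at the start; "moment": the same for the moment, N m; "width": finger opening in mm.
Only numpy, scipy, OpenCV 4.12 (cv2) and the standard library are available. Lean on these libraries where they do the work, as an engineer would, in place of code of your own. Each camera call takes 0.05 s, during which the arm holds its last target. There are 200 camera calls.

## Working session

There is one attempt and no reset: what is moved stays moved. The work goes in short steps, Python scripts to look and compute and a shell command to move; the robot and the scene stay as the last step left them, time stands still between calls to the robot, and variables do not carry over. Pictures are saved under pics/ and viewed, about 8 in all and at most 12, crops included, and the job is handed in when it is done.

```bash
ls; mkdir -p pics; python3 - <<'E'
from workcell import ctrl
import cv2,numpy as np
print(ctrl.get_obs(),ctrl.pinch_z)
for n in ["top","scene"]:
    print(n,ctrl.camera_info(n)); cv2.imwrite(f"pics/{n}0.png",ctrl.get_image(n)[:,:,::-1])
print(ctrl.camera_info("wrist"))
E
```

```text
pics
{'t': 0.0, 'qpos': array([ 1.09699249e+00,  4.23862818e-01,  1.63070627e+00,  1.10516686e-05,
        1.08861293e+00, -1.90299114e-02]), 'qvel': array([ 0.00021611, -0.00021312,  0.00148778, -0.00052781, -0.00016702,
       -0.00136804]), 'joint_torque': array([ 1.19560078e-03, -5.44622254e+01, -2.73675799e+01,  6.44411612e-02,
        2.27821106e-02, -1.20348632e-04]), 'ee_pos': array([274.26541663, 560.96756932, 221.88159672]), 'orientation': array([-7.08135266e-01, -3.06033455e+00,  2.41709896e-03]), 'ft_force': array([0.03477164, 0.05817051, 0.12576267]), 'moment': array([ 0.0028585 ,  0.05805593, -0.01835479]), 'width': 87.8200973881493} 18.700000000000003
top {'camera_matrix': array([[458.14937273,   0.        , 316.07470689],
       [  0.        , 458.14937273, 204.21230676],
       [  0.        ,   0.        ,   1.        ]]), 'R': array([[-0.02268818, -0.99943372, -0.02484927],
       [-0.99509246,  0.02497022, -0.09574701],
       [ 0.09631328,  0.022555  , -0.99509548]]), 't': array([  74.20148988,  529.71402308, 1568.53688859])}
scene {'camera_matrix': array([[417.62
[... 177 characters left out ...]
9,  0.01534245],
       [-0.48634415, -0.58077156, -0.65281986],
       [ 0.43457035,  0.48739899, -0.7573578 ]]), 't': array([-390.29295053,  340.41822381,  940.44394212])}
{'camera_matrix': array([[342.33220711,   0.        , 317.41153715],
       [  0.        , 342.33220711, 198.68966908],
       [  0.        ,   0.        ,   1.        ]]), 'hand_eye': array([[ 1.45092992e-04, -9.62283629e-01, -2.72048150e-01,
         7.36347190e+01],
       [ 9.99999522e-01,  4.02545338e-04, -8.90540392e-04,
        -3.58170654e-01],
       [ 9.66464155e-04, -2.72047891e-01,  9.62283228e-01,
        -1.62598839e+02],
       [ 0.00000000e+00,  0.00000000e+00,  0.00000000e+00,
         1.00000000e+00]])}
```

View pics/top0.png

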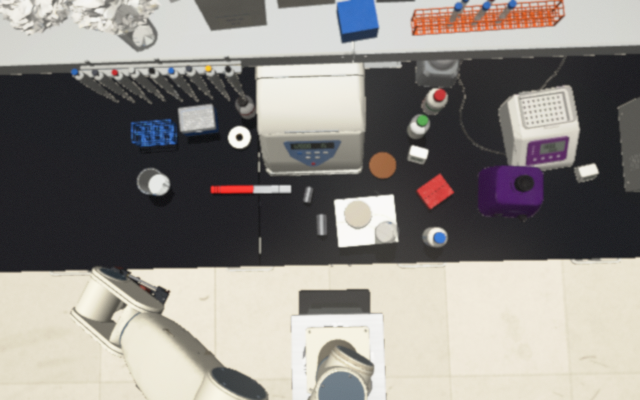

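View pics/scene0.png

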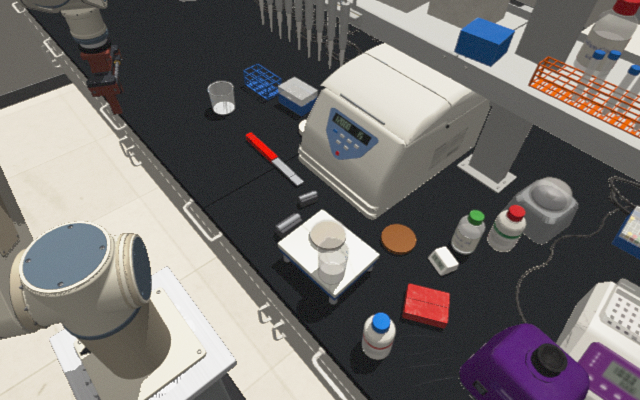

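```bash
cat > h.py <<'E'
from workcell import ctrl
import cv2,numpy as np
from scipy.spatial.transform import Rotation as Ro
def cam(n,obs=None):
    c=ctrl.camera_info(n);K=np.array(c["camera_matrix"])
    if n!="wrist": return K,np.array(c["R"]),np.array(c["t"])
    H=np.array(c["hand_eye"]);T=np.eye(4);T[:3,:3]=Ro.from_rotvec(obs["orientation"]).as_matrix();T[:3,3]=obs["ee_pos"]
    M=np.linalg.inv(T@H);return K,M[:3,:3],M[:3,3]
def px2w(C,px,z):
    K,R,t=C;d=R.T@np.linalg.solve(K,[px[0],px[1],1.]);o=-R.T@t
    return o+d*(z-o[2])/d[2]
def w2px(C,X):
    K,R,t=C;p=K@(R@np.asarray(X,float)+t);return p[:2]/p[2]
def tool(dx):  # world shift mm -> tool axes cm
    return np.round(Ro.from_rotvec(ctrl.get_obs()["orientation"]).inv().apply(dx)/10,2)
def snap(name,n="wrist"):
    o=ctrl.get_obs();im=ctrl.get_image(n)[:,:,::-1].copy();cv2.imwrite(f"pics/{name}.png",im);np.save(f"pics/{name}.npy",dict(o),allow_pickle=True);return o,im,cam(n,o)
E
python3 - <<'E'
from h import *
C=cam("top")
P=lambda u,v,z:print((u,v),px2w(C,(u,v),z).round())
P(211,189,22);P(291,189,15)
print("base top corners");[P(*p,74) for p in[(334,198),(393,195),(398,242),(338,247)]]
print("blocks");P(308,195,44);P(322,225,44);P(317,214,44);P(323,235,44)
print("dish");P(357,214,88);P(386,232,170);P(382,165,14)
x=Ro.from_rotvec(ctrl.get_obs()["orientation"]).as_matrix();print(x.round(3))
E
```

```text
(211, 189) [595. 430.  22.]
(291, 189) [588. 149.  15.]
base top corners
(334, 198) [546.  -1.  74.]
(393, 195) [ 551. -199.   74.]
(398, 242) [ 393. -210.   74.]
(338, 247) [381. -10.  74.]
blocks
(308, 195) [562.  88.  44.]
(322, 225) [458.  42.  44.]
(317, 214) [496.  59.  44.]
(323, 235) [423.  40.  44.]
dish
(357, 214) [489. -75.  88.]
(386, 232) [ 424. -159.  170.]
(382, 165) [ 666. -174.   14.]
[[-0.898  0.439 -0.001]
 [ 0.439  0.898 -0.001]
 [ 0.    -0.001 -1.   ]]
```

```bash
python3 -m inch '[{"xyz":[-9,-5.6,-0.5],"spin":16},{"xyz":[-18,-11.2,-1],"spin":32},{"xyz":[-27,-16.8,-1],"spin":48},{"xyz":[-36.1,-22.5,-1],"spin":64},{"xyz":[-36.1,-22.5,-1],"spin":64},{"xyz":[-36.1,-22.5,-1],"spin":64},{"xyz":[-36.1,-22.5,-1],"spin":64},{"xyz":[-36.1,-22.5,-1],"spin":64},{"xyz":[-36.1,-22.5,-1],"spin":64},{"xyz":[-36.1,-22.5,-1],"spin":64},{"xyz":[-36.1,-22.5,-1],"spin":64},{"xyz":[-36.1,-22.5,-1],"spin":64}]'; python3 - <<'E'
from h import *
o,im,C=snap("w1");print(o["ee_pos"],Ro.from_rotvec(o["orientation"]).as_matrix().round(3))
E
```

```text
t: 1.3
ee_pos: [499.0, 201.1, 232.0]
orientation: [-2.221, -2.221, 0.003]
ft_force: [0.3, -1.0, -0.6]
width: 87.8
[499.00977127 201.14523917 232.02831124] [[ 0.     1.    -0.001]
 [ 1.    -0.    -0.001]
 [-0.001 -0.001 -1.   ]]
```

View pics/w1.png

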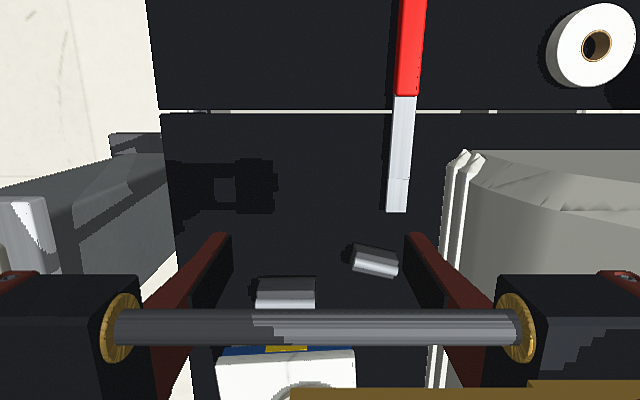

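The wrist view shows the bar tip end at about (397,212) and the handle/blade step at (406,96). The long block spans (256–315, 277–309), and the yellow mark is at (286,349). The decoy block is at (376,261).

```bash
python3 - <<'E'
from h import *
o=np.load("pics/w1.npy",allow_pickle=True).item();C=cam("wrist",o)
P=lambda n,u,v,z:print(n,(u,v),px2w(C,(u,v),z).round(1))
P("tip",396.5,212,13);P("step",406.5,96,15);P("handle top",418,10,22)
P("ful L top-ridge",257,290,40);P("R",315,290,40);P("front edge far top",257,309,36);P("nearL",258,277,40);P("near R",315,277,40)
P("yellow",286,347,60)
P("base corner",217,364,74);P("corner",355,350,74)
im=cv2.imread("pics/w1.png");cv2.imwrite("pics/w1c.png",cv2.resize(im[240:400,190:430],None,fx=3.3,fy=3.3,interpolation=cv2.INTER_CUBIC))
E
```

```text
tip (396.5, 212) [591.8 150.3  13. ]
step (406.5, 96) [593.8 280.4  15. ]
handle top (418, 10) [597.5 360.8  22. ]
ful L top-ridge (257, 290) [428.8  63.4  40. ]
R (315, 290) [496.4  63.5  40. ]
front edge far top (257, 309) [426.8  35.4  36. ]
nearL (258, 277) [430.8  80.3  40. ]
near R (315, 277) [496.4  80.3  40. ]
yellow (286, 347) [462.8   1.   60. ]
base corner (217, 364) [385.9 -10.4  74. ]
corner (355, 350) [541.1   8.6  74. ]
```

View pics/w1c.png

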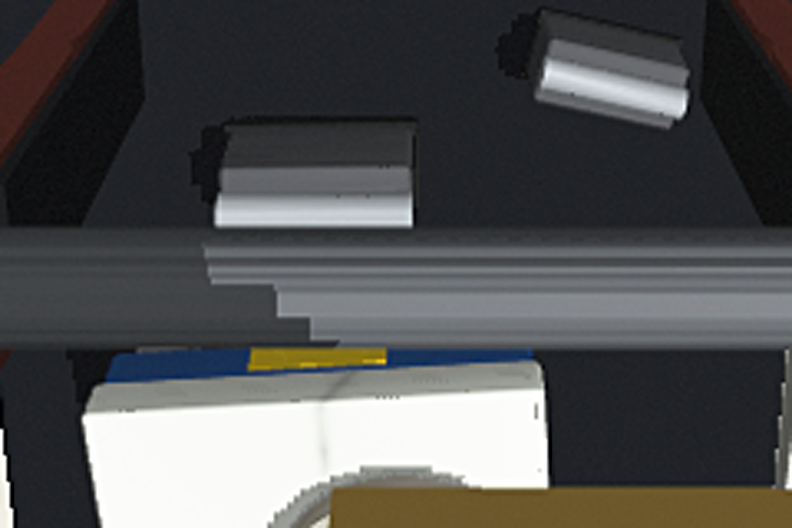

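```bash
python3 -m inch '[{"xyz":[-5,-1.5,0],"spin":0},{"xyz":[-10,-3,0],"spin":0},{"xyz":[-10,-3,0],"spin":0},{"xyz":[-10,-3,0],"spin":0},{"xyz":[-10,-3,0],"spin":0}]'; python3 - <<'E'
from h import *
o,im,C=snap("w2")
cv2.imwrite("pics/w2c.png",cv2.resize(im[160:400,190:430],None,fx=2.5,fy=2.5,interpolation=cv2.INTER_CUBIC))
E
```

```text
t: 1.85
ee_pos: [469.5, 102.6, 232.6]
orientation: [2.219, 2.223, -0.001]
ft_force: [0.4, -0.5, 0.1]
width: 88.1
```

View pics/w2c.png

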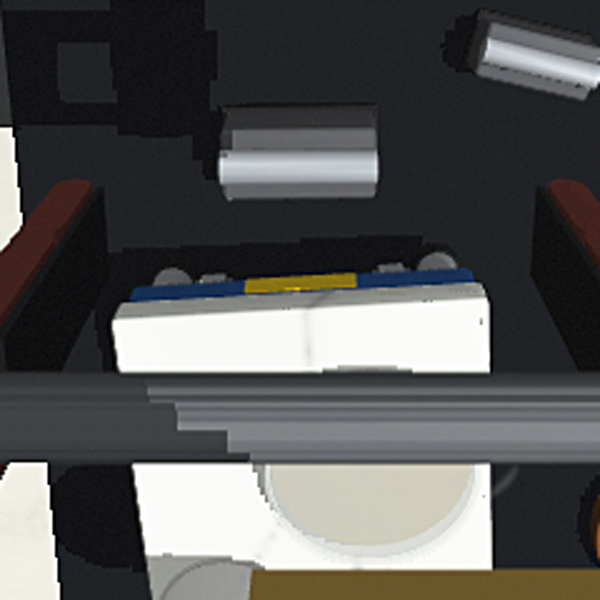

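The crop (scale 2.5, offset 190,160) shows the ridge centre line at row 166, columns 219–378. The base's front top edge runs (114,320)–(490,297), and the yellow mark is centred at about (300,276).

```bash
python3 - <<'E'
from h import *
o=np.load("pics/w2.npy",allow_pickle=True).item();C=cam("wrist",o)
def P(n,u,v,z):
    p=px2w(C,(190+u/2.5,160+v/2.5),z);print(n,p.round(1));return p
P("ridgeL",219,166,44);P("ridgeR",378,166,44);P("near bot L",222,104,0);P("near botR",378,104,0);P("far topL",228,199,36);P("far topR",378,197,36)
a=P("topL",113,320,74);b=P("topR",490,298,74);print(np.linalg.norm(b-a),np.arctan2((b-a)[1],(b-a)[0]))
a=P("blueL top",130,300,60);b=P("blueR",472,285,60)
a=P("blueL",130,288,38);b=P("blueR",472,269,38);print(np.linalg.norm(b-a),np.arctan2((b-a)[1],(b-a)[0]))
P("yelL",246,281,40);P("yelR",356,274,40)
a=P("sideL",133,464,74);P("sideR",490,464,74)
E
```

```text
ridgeL [426.6  45.2  44. ]
ridgeR [496.   45.3  44. ]
near bot L [423.6  60.5   0. ]
near botR [498.6  60.6   0. ]
far topL [429.2  26.3  36. ]
far topR [496.9  27.4  36. ]
topL [383.6 -12.7  74. ]
topR [541.8  -2.1  74. ]
158.58382008786768 0.06699063853853045
blueL top [387.9 -11.1  60. ]
blueR [536.8  -3.6  60. ]
blueL [382.8 -17.3  38. ]
blueR [540.8  -7.3  38. ]
158.22619515391486 0.0632005574817917
yelL [436.8 -12.5  40. ]
yelR [487.3  -8.9  40. ]
sideL [387.9 -84.5  74. ]
sideR [546.5 -84.2  74. ]
```

```bash
python3 -m inch '[{"xyz":[5,0,0],"spin":1.3},{"xyz":[10,0,0],"spin":1.3},{"xyz":[15,0,0],"spin":1.3},{"xyz":[20,0,0],"spin":1.3},{"xyz":[25,0,0],"spin":1.3},{"xyz":[30.2,0,0],"spin":1.3},{"xyz":[30.2,4,0],"spin":1.3},{"xyz":[30.2,8,4],"spin":1.3},{"xyz":[30.2,12.8,8],"spin":1.3},{"xyz":[30.2,12.8,12],"spin":1.3},{"xyz":[30.2,12.8,14],"spin":1.3},{"xyz":[30.2,12.8,14],"spin":1.3},{"xyz":[30.2,12.8,14],"spin":1.3}]'; python3 - <<'E'
from h import *
o,im,C=snap("w3");print(o["ee_pos"])
hsv=cv2.cvtColor(im,cv2.COLOR_BGR2HSV);m=((hsv[:,:,0]<8)|(hsv[:,:,0]>172))&(hsv[:,:,1]>180)&(hsv[:,:,2]>140)
for v in (60,120,180,210,240,280,300):
    x=np.where(m[v,200:440])[0]+200
    if len(x): print(v,x.min(),x.max(),px2w(C,((x.min()+x.max())/2,v),22).round(1))
E
```

```text
t: 3.2
ee_pos: [596.4, 406.2, 92.0]
orientation: [2.243, 2.2, -0.002]
ft_force: [0.9, 0.6, -0.2]
width: 87.3
[596.36676064 406.2293242   92.01461343]
180 298 331 [595.2 427.5  22. ]
210 299 331 [595.  405.6  22. ]
240 299 330 [594.2 382.6  22. ]
280 300 300 [582.5 350.2  22. ]
300 300 330 [593.5 332.8  22. ]
```

View pics/w3.png

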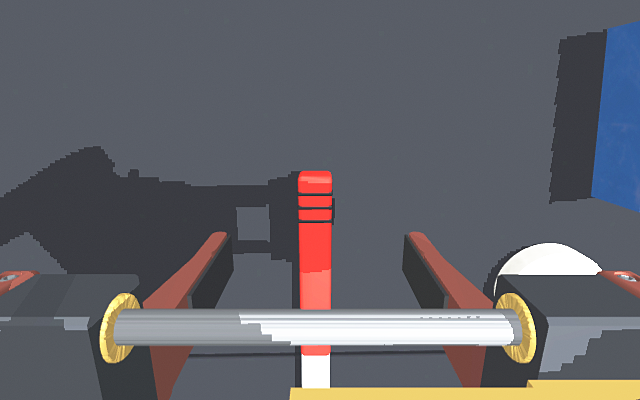

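The bar lies centred between the fingers, columns 299–331, with its handle end at row 172. I'll descend and grip.

```bash
python3 -m inch '[{"xyz":[0,-0.1,4],"spin":0},{"xyz":[0,-0.1,7],"spin":0},{"xyz":[0,-0.1,8.8],"spin":0},{"xyz":[0,-0.1,8.8],"spin":0},{"xyz":[0,-0.1,8.8],"spin":0},{"xyz":[0,-0.1,8.8],"spin":0}]'; python3 -m inch '[{"xyz":[0,0,0],"spin":0},{"xyz":[0,0,0],"spin":0},{"xyz":[0,0,0],"spin":0},{"xyz":[0,0,0],"spin":0},{"xyz":[0,0,0],"spin":0},{"xyz":[0,0,0],"spin":0},{"xyz":[0,0,0],"spin":0},{"xyz":[0,0,0],"spin":0}]' 1; python3 -m inch '[{"xyz":[0,0,-2],"spin":0},{"xyz":[0,0,-4],"spin":0},{"xyz":[0,0,-6],"spin":0},{"xyz":[0,0,-9],"spin":0},{"xyz":[0,0,-12],"spin":0},{"xyz":[0,0,-12],"spin":0},{"xyz":[0,0,-12],"spin":0},{"xyz":[0,0,-12],"spin":0}]'; python3 - <<'E'
from h import *
o,im,C=snap("s4","scene");print(o["moment"],o["width"])
K,R,t=cam("scene");print("cam",-R.T@t)
p=w2px(cam("scene"),[595,300,100]);u,v=p.astype(int);print(u,v)
a=cv2.resize(im[max(0,v-70):v+70,max(0,u-90):u+90],None,fx=4,fy=4,interpolation=cv2.INTER_CUBIC);cv2.imwrite("pics/s4c.png",a)
E
```

```text
t: 3.85
ee_pos: [597.6, 407.6, 7.9]
orientation: [2.242, 2.199, 0.007]
ft_force: [-0.4, 0.4, -0.1]
width: 87.8
t: 4.65
ee_pos: [597.4, 407.6, 7.8]
orientation: [2.242, 2.199, 0.007]
ft_force: [-0.8, 0.8, 0.6]
width: 27.2
t: 5.45
ee_pos: [596.6, 407.1, 127.1]
orientation: [2.241, 2.2, 0.006]
ft_force: [0.9, 1.0, -0.6]
width: 23.8
[ 0.02339699 -0.14638009  0.15824626] 23.75151786253546
cam [  52.72731607 -515.14996513  940.47238459]
270 134
```

View pics/s4c.png

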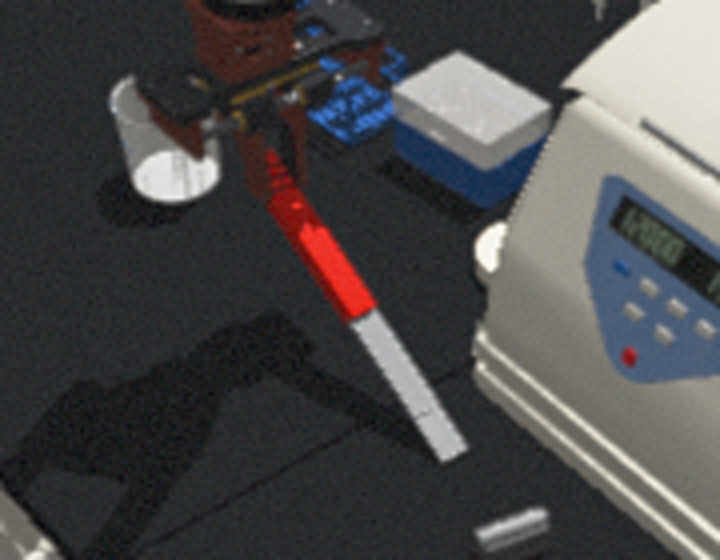

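The scene crop shows the bar held at its end with the nose sagging. The tip is at crop (452,456), which is full-frame about (293,178).

```bash
cat >> h.py <<'E'
def tipfit(px,g,L,yaw,C,zo=0):
    # best pitch for tip at distance L from grip g along bar
    best=[]
    for th in np.arange(-.2,1.2,.005):
        X=np.array(g)+L*np.array([np.sin(yaw)*np.cos(th),-np.cos(yaw)*np.cos(th),-np.sin(th)])
        best.append((np.linalg.norm(w2px(C,X)-px),th,X))
    return min(best,key=lambda b:b[0])
E
python3 - <<'E'
from h import *
print(ctrl.get_obs()["ft_force"],ctrl.get_obs()["t"],ctrl.get_obs()["moment"])
for L in (250,257,264):print(tipfit((180+452/4,64+456/4),[596,407,127+16],L,-0.02,cam("scene")))
E
```

```text
[-0.03831483  2.41779921 -0.27023036] 5.5 [ 0.02299472 -0.16750631  0.20035462]
(np.float64(3.111221865562096), np.float64(0.6100000000000008), array([ 5.91902033e+02,  2.02128977e+02, -2.16865025e-01]))
(np.float64(0.8629475669901129), np.float64(0.6000000000000008), array([591.75805775, 194.9311678 ,  -2.11311566]))
(np.float64(1.3871054568536376), np.float64(0.5950000000000006), array([591.62766743, 188.41252109,  -4.97431119]))
```

```bash
python3 -m inch '[{"xyz":[0,0,1],"spin":0},{"xyz":[0,0,2],"spin":0},{"xyz":[0,0,3],"spin":0},{"xyz":[0,0,4],"spin":0},{"xyz":[0,0,5],"spin":0},{"xyz":[0,0,5.5],"spin":0},{"xyz":[0,0,5.5],"spin":0},{"xyz":[0,0,5.5],"spin":0}]';  python3 -m inch '[{"xyz":[0,0,-2],"spin":0},{"xyz":[0,0,-4],"spin":0},{"xyz":[0,0,-6],"spin":0},{"xyz":[0,0,-8],"spin":0},{"xyz":[0,0,-10],"spin":0},{"xyz":[0,0,-10],"spin":0},{"xyz":[0,0,-10],"spin":0},{"xyz":[0,0,-10],"spin":0},{"xyz":[0,0,-10],"spin":0}]'; python3 - <<'E'
from h import *
o,im,C=snap("s5","scene");o,w,_=snap("w5");print(o["ee_pos"],o["ft_force"],o["moment"])
u,v=270,150
a=cv2.resize(im[v-70:v+70,u-90:u+90],None,fx=3,fy=3,interpolation=cv2.INTER_CUBIC)
b=cv2.resize(w[130:400,200:430],None,fy=420/270,fx=1.0)
cv2.imwrite("pics/m5.png",np.hstack([a,b]))
E
```

```text
t: 6.3
ee_pos: [596.4, 406.5, 71.3]
orientation: [2.242, 2.2, 0.002]
ft_force: [0.1, -2.0, -2.5]
width: 23.8
t: 7.2
ee_pos: [595.5, 406.0, 169.7]
orientation: [2.242, 2.2, -0.001]
ft_force: [-0.6, 0.2, -4.9]
width: 23.8
[595.61423545 406.1256815  169.88276885] [-0.46474077 -0.69097302 -3.33481359] [0.17056021 0.03254169 0.04487851]
```

View pics/m5.png

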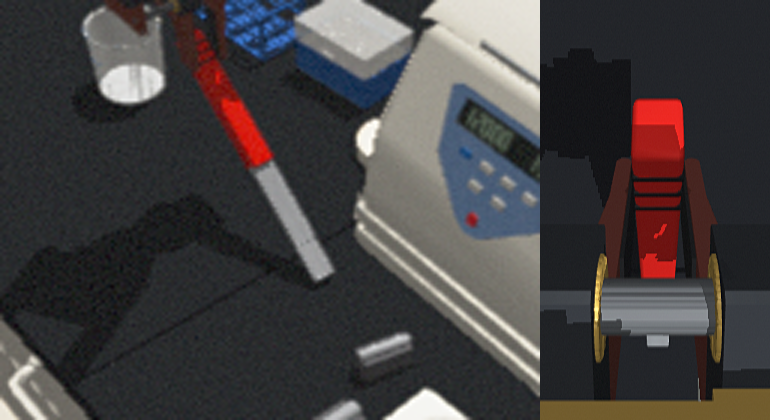

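The tip is at scene pixel about (287,172). On the wrist side the handle end is visible behind the fingers.

```bash
python3 - <<'E'
from h import *
for c in (5,12,19):
  for L in (250,257):print(c,tipfit((286.7,172.3),[595.5,406,169.8+c],L,-0.02,cam("scene")))
o=np.load("pics/w5.npy",allow_pickle=True).item();C=cam("wrist",o)
# handle end top edges: crop rows -> full
for v in (98,152,158):print(v,px2w(C,(200+118,130+v*270/420),190).round(1))
E
```

```text
5 (np.float64(1.3926172983849021), np.float64(0.7650000000000008), array([591.89332867, 225.69047856,   1.66575036]))
5 (np.float64(0.7905286814940862), np.float64(0.7800000000000009), array([591.84614802, 223.33176047,  -5.94281073]))
12 (np.float64(2.9230439201543876), np.float64(0.7750000000000008), array([591.92813297, 227.43046135,   6.87098116]))
12 (np.float64(0.7418759544319811), np.float64(0.7900000000000009), array([591.88247626, 225.14793032,  -0.76079101]))
19 (np.float64(4.468590061047825), np.float64(0.7850000000000008), array([591.96329445, 229.18830094,  12.09370472]))
19 (np.float64(2.284456593694494), np.float64(0.7950000000000008), array([591.90077626, 226.06280856,   5.33705353]))
98 [597. 442. 190.]
152 [596.7 426.1 190. ]
158 [596.7 424.3 190. ]
```

```bash
cat >> h.py <<'E'
def redend(n="scene",yaw=-.02,c=12,L=124,top=True):
    """pitch from the red handle's tip-side end, grip at bar y=+79"""
    o=ctrl.get_obs();im=ctrl.get_image(n)[:,:,::-1];C=cam(n)
    g=np.array(o["ee_pos"])+[0,0,c]
    hsv=cv2.cvtColor(im,cv2.COLOR_BGR2HSV);m=(((hsv[:,:,0]<6)|(hsv[:,:,0]>174))&(hsv[:,:,1]>200)&(hsv[:,:,2]>110)).astype(np.uint8)
    k,lab,st,ce=cv2.connectedComponentsWithStats(m)
    p=w2px(C,g+[0,-60,-25]); 
    i=min((i for i in range(1,k) if st[i,4]>40),key=lambda i:np.linalg.norm(ce[i]-p))
    ys,xs=np.where(lab==i);P=np.c_[xs,ys].astype(float);gp=w2px(C,g)
    d=np.linalg.norm(P-gp,axis=1);e=P[d>d.max()-2.5].mean(0)
    r=tipfit(e,g,L,yaw,C);print(n,"t",round(o["t"],2),"tcp",np.round(o["ee_pos"]),"end px",e.round(1),"err %.1f pitch %.3f"%r[:2]);return r
E
python3 -c "
from h import *
redend()"
python3 -m inch '[{"xyz":[0,0,-3],"spin":0},{"xyz":[0,0,-6],"spin":0},{"xyz":[0,0,-8],"spin":0},{"xyz":[0,0,-8],"spin":0},{"xyz":[0,0,-8],"spin":0}]'; python3 -c "
from h import *
redend()"
python3 -m inch '[{"xyz":[0,0,0],"spin":0},{"xyz":[0,0,0],"spin":0},{"xyz":[0,0,0],"spin":0},{"xyz":[0,0,0],"spin":0},{"xyz":[0,0,0],"spin":0}]'; python3 -c "
from h import *
redend()"
```

```text
scene t 7.3 tcp [596. 406. 170.] end px [266.6 132.4] err 0.6 pitch 0.795
t: 7.85
ee_pos: [595.6, 406.2, 249.7]
orientation: [2.242, 2.2, -0.0]
ft_force: [-0.6, -0.7, -4.8]
width: 23.5
scene t 7.85 tcp [596. 406. 250.] end px [261.6 113.4] err 0.3 pitch 0.995
t: 8.4
ee_pos: [595.1, 405.9, 248.5]
orientation: [2.242, 2.2, -0.004]
ft_force: [0.6, -0.5, -3.8]
width: 23.8
scene t 8.4 tcp [595. 406. 248.] end px [261.3 113.8] err 0.3 pitch 1.010
```

```bash
python3 -m inch '[{"xyz":[0,0,4],"spin":0},{"xyz":[0,0,8],"spin":0},{"xyz":[0,0,11],"spin":0},{"xyz":[0,0,13],"spin":0},{"xyz":[0,0,15],"spin":0},{"xyz":[0,0,17],"spin":0},{"xyz":[0,0,19],"spin":0},{"xyz":[0,0,20.5],"spin":0},{"xyz":[0,0,22],"spin":0},{"xyz":[0,0,23],"spin":0},{"xyz":[0,0,23.8],"spin":0},{"xyz":[0,0,24.1],"spin":0},{"xyz":[0,0,24.1],"spin":0}]'; python3 -m inch '[{"xyz":[0,0,0],"spin":0},{"xyz":[0,0,0],"spin":0},{"xyz":[0,0,0],"spin":0},{"xyz":[0,0,0],"spin":0}]' 0.4; python3 - <<'E'
from h import *
o,im,C=snap("w6");print(o["ee_pos"],o["width"])
hsv=cv2.cvtColor(im,cv2.COLOR_BGR2HSV);m=((hsv[:,:,0]<6)|(hsv[:,:,0]>174))&(hsv[:,:,1]>200)&(hsv[:,:,2]>140)
for v in range(100,310,15):
    x=np.where(m[v,270:370])[0]+270
    if len(x): print(v,x.min(),x.max(),px2w(C,((x.min()+x.max())/2,v),22).round(1))
E
```

```text
t: 9.75
ee_pos: [595.2, 407.3, 12.5]
orientation: [-2.241, -2.2, -0.0]
ft_force: [-12.6, -1.6, 28.3]
width: 23.9
t: 10.15
ee_pos: [595.1, 407.0, 12.0]
orientation: [-2.242, -2.2, 0.001]
ft_force: [-0.5, -0.6, -0.3]
width: 50.8
[595.12896435 406.97740149  12.03643667] 50.79003272763088
235 293 341 [595.6 419.4  22. ]
265 294 294 [584.1 403.8  22. ]
280 341 341 [607.1 395.2  22. ]
295 295 295 [584.  387.2  22. ]
```

```bash
python3 -m inch '[{"xyz":[-2.4,0,0],"spin":0},{"xyz":[-2.4,0,0.9],"spin":0},{"xyz":[-2.4,0,0.9],"spin":0},{"xyz":[-2.4,0,0.9],"spin":0}]' 0.4; python3 -m inch '[{"xyz":[0,0,0],"spin":0},{"xyz":[0,0,0],"spin":0},{"xyz":[0,0,0],"spin":0},{"xyz":[0,0,0],"spin":0},{"xyz":[0,0,0],"spin":0},{"xyz":[0,0,0],"spin":0},{"xyz":[0,0,0],"spin":0}]' 1;  python3 -m inch '[{"xyz":[0,0,-2],"spin":0},{"xyz":[0,0,-4],"spin":0},{"xyz":[0,0,-6],"spin":0},{"xyz":[0,0,-8],"spin":0},{"xyz":[0,0,-10],"spin":0},{"xyz":[0,0,-12],"spin":0},{"xyz":[0,0,-14],"spin":0},{"xyz":[0,0,-15],"spin":0},{"xyz":[0,0,-15],"spin":0},{"xyz":[0,0,-15],"spin":0}]';python3 -c "
from h import *
redend(L=100)
o,im,C=snap('s7','scene');cv2.imwrite('pics/s7c.png',cv2.resize(im[60:200,170:350],None,fx=4,fy=4,interpolation=cv2.INTER_CUBIC))"
```

```text
t: 10.6
ee_pos: [594.4, 383.3, 2.2]
orientation: [-2.242, -2.2, 0.002]
ft_force: [-0.3, -0.9, -0.2]
width: 52.6
t: 11.3
ee_pos: [594.6, 383.5, 2.4]
orientation: [-2.242, -2.2, 0.001]
ft_force: [0.5, 1.8, -0.2]
width: 23.7
t: 12.3
ee_pos: [594.4, 383.2, 152.4]
orientation: [-2.242, -2.2, 0.001]
ft_force: [0.3, 0.8, -4.6]
width: 24.1
scene t 12.3 tcp [594. 383. 152.] end px [268.8 116.7] err 2.9 pitch -0.160
```

View pics/s7c.png

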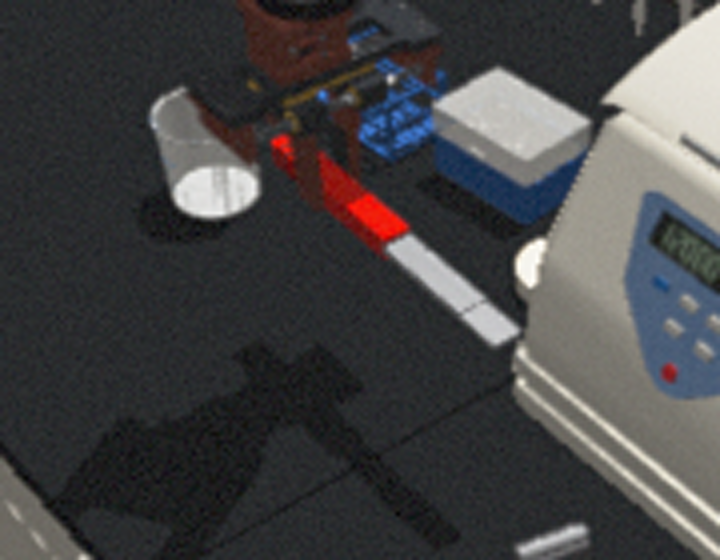

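```bash
python3 - <<'E'
from h import *
for L in (225,230,235):print(tipfit((295.5,144),[594.4,383.2,152.4+12],L,-.02,cam("scene"))[:2])
print(w2px(cam("scene"),[594.4+2.5,383+100*-1,152.4+20]))
C=cam("scene");
for th in (-.1,0,.1,.2):
  print(th,w2px(C,np.array([594.4,383.2,170])+100*np.array([0,-np.cos(th),-np.sin(th)])),w2px(C,np.array([594.4,383.2,166])+230*np.array([0,-np.cos(th),-np.sin(th)])))
E
```

```text
(np.float64(3.322022886947498), np.float64(0.010000000000000175))
(np.float64(4.43029536651653), np.float64(-0.009999999999999842))
(np.float64(5.535296464275573), np.float64(-0.024999999999999856))
[273.31184512 117.94556087]
-0.1 [272.31073748 116.08129394] [300.88880454 136.69864789]
0 [272.62729659 118.92119744] [301.23608867 143.27145102]
0.1 [272.7330009  121.55749202] [301.04911951 149.22101139]
0.2 [272.63070836 123.96508439] [300.3544161  154.50199427]
```

```bash
cat >> h.py <<'E'
def pitch(gy=55,yaw=-.02,c=14,x0=None):
    """red/blade step seen by scene cam: top edge at s=130, i.e. gy+45 from the grip"""
    o=ctrl.get_obs();im=ctrl.get_image("scene")[:,:,::-1];C=cam("scene")
    g=np.array(o["ee_pos"])+[0,0,c]
    hsv=cv2.cvtColor(im,cv2.COLOR_BGR2HSV);m=((hsv[:,:,0]<7)|(hsv[:,:,0]>173))&(hsv[:,:,1]>200)&(hsv[:,:,2]>90)
    gp=w2px(C,g);vv,uu=np.where(m);P=np.c_[uu,vv].astype(float)
    d=P-gp;k=(np.hypot(*d.T)<62)&(d[:,1]>0)&(d[:,0]>0);P=P[k];dd=np.linalg.norm(P-gp,axis=1)
    e=P[dd>dd.max()-4].mean(0)
    r=tipfit(e,g,gy+43,yaw,C);print("t",round(o["t"],2),"tcp",np.round(o["ee_pos"],1),"px",e.round(1),"n",len(P),"err %.1f pitch %.3f"%r[:2]);return r
E
python3 -c "
from h import *
pitch()"
python3 -m inch '[{"xyz":[0,0,-5],"spin":0},{"xyz":[0,0,-5],"spin":0},{"xyz":[0,0,-5],"spin":0},{"xyz":[0,0,-5],"spin":0}]'; python3 -c "
from h import *
pitch()"
```

```text
t 12.4 tcp [594.  383.  151.2] px [267.1 117.6] n 172 err 4.3 pitch -0.120
t: 12.85
ee_pos: [593.2, 382.5, 199.3]
orientation: [-2.241, -2.199, 0.009]
ft_force: [0.1, -0.1, -4.2]
width: 24.1
t 12.85 tcp [593.2 382.5 199.3] px [266. 105.] n 181 err 4.3 pitch -0.085
```

```bash
python3 -m inch '[{"xyz":[0,0,4],"spin":0},{"xyz":[0,0,8],"spin":0},{"xyz":[0,0,12],"spin":0},{"xyz":[0,0,15],"spin":0},{"xyz":[0,0,17],"spin":0},{"xyz":[0,0,18.5],"spin":0},{"xyz":[0,0,19.3],"spin":0},{"xyz":[0,0,19.6],"spin":0},{"xyz":[0,0,19.7],"spin":0},{"xyz":[0,0,19.7],"spin":0}]'; python3 -m inch '[{"xyz":[0,0,0],"spin":0},{"xyz":[0,0,0],"spin":0},{"xyz":[1.8,0,0],"spin":0},{"xyz":[1.8,0,0],"spin":0},{"xyz":[1.8,0,0],"spin":0}]' 0.6;  python3 -m inch '[{"xyz":[0,0,0],"spin":0},{"xyz":[0,0,0],"spin":0},{"xyz":[0,0,0],"spin":0},{"xyz":[0,0,0],"spin":0},{"xyz":[0,0,0],"spin":0},{"xyz":[0,0,0],"spin":0},{"xyz":[0,0,0],"spin":0}]' 1;  python3 -m inch '[{"xyz":[0,0,-2],"spin":0},{"xyz":[0,0,-5],"spin":0},{"xyz":[0,0,-10],"spin":0},{"xyz":[0,0,-15],"spin":0},{"xyz":[0,0,-16],"spin":0},{"xyz":[0,0,-16],"spin":0},{"xyz":[0,0,-16],"spin":0}]';python3 -c "
from h import *
pitch(73)"
```

```text
t: 13.9
ee_pos: [592.4, 382.1, 3.3]
orientation: [-2.241, -2.199, 0.007]
ft_force: [-2.2, -0.6, -0.1]
width: 23.8
t: 14.4
ee_pos: [592.8, 401.2, 3.4]
orientation: [-2.24, -2.201, 0.006]
ft_force: [-0.2, -0.1, 0.1]
width: 35.2
t: 15.1
ee_pos: [592.7, 401.2, 3.3]
orientation: [-2.24, -2.2, 0.007]
ft_force: [-0.4, 2.0, -2.1]
width: 23.9
t: 15.8
ee_pos: [592.3, 400.6, 161.8]
orientation: [-2.24, -2.2, 0.011]
ft_force: [0.5, -0.6, -4.4]
width: 24.1
t 15.8 tcp [592.3 400.6 161.8] px [266.5 116.2] n 218 err 4.3 pitch -0.060
```

```bash
python3 -m inch '[{"xyz":[0,0,4],"spin":0},{"xyz":[0,0,8],"spin":0},{"xyz":[0,0,12],"spin":0},{"xyz":[0,0,14],"spin":0},{"xyz":[0,0,15.2],"spin":0},{"xyz":[0,0,15.7],"spin":0},{"xyz":[0,0,15.9],"spin":0},{"xyz":[0,0,15.9],"spin":0}]'; python3 -m inch '[{"xyz":[0,0,0],"spin":0},{"xyz":[0,0,0],"spin":0},{"xyz":[-1.5,0,-0.5],"spin":0},{"xyz":[-1.5,0,-0.5],"spin":0},{"xyz":[-1.5,0,-0.5],"spin":0}]' 0.6;  python3 -m inch '[{"xyz":[0,0,0],"spin":0},{"xyz":[0,0,0],"spin":0},{"xyz":[0,0,0],"spin":0},{"xyz":[0,0,0],"spin":0},{"xyz":[0,0,0],"spin":0},{"xyz":[0,0,0],"spin":0},{"xyz":[0,0,0],"spin":0}]' 1;  python3 -m inch '[{"xyz":[0,0,-2],"spin":0},{"xyz":[0,0,-5],"spin":0},{"xyz":[0,0,-10],"spin":0},{"xyz":[0,0,-15],"spin":0},{"xyz":[0,0,-16],"spin":0},{"xyz":[0,0,-16],"spin":0},{"xyz":[0,0,-16],"spin":0}]';python3 -c "
from h import *
pitch(58)"
```

```text
t: 16.65
ee_pos: [590.8, 399.8, 3.6]
orientation: [-2.239, -2.2, 0.013]
ft_force: [-1.7, -1.6, 1.0]
width: 23.8
t: 17.15
ee_pos: [591.0, 384.2, 9.2]
orientation: [-2.241, -2.199, 0.012]
ft_force: [-0.5, 0.2, -0.6]
width: 35.1
t: 17.85
ee_pos: [591.0, 384.2, 9.2]
orientation: [-2.241, -2.199, 0.012]
ft_force: [-0.3, -1.1, 2.0]
width: 23.7
t: 18.55
ee_pos: [590.9, 384.2, 167.6]
orientation: [-2.24, -2.198, 0.016]
ft_force: [-1.5, 0.3, -5.1]
width: 23.8
t 18.55 tcp [590.9 384.2 167.6] px [266.2 116.3] n 185 err 4.6 pitch -0.020
```

```bash
python3 -m inch '[{"xyz":[0,0,4],"spin":0},{"xyz":[0,0,8],"spin":0},{"xyz":[0,0,12],"spin":0},{"xyz":[0,0,14],"spin":0},{"xyz":[0,0,15.2],"spin":0},{"xyz":[0,0,15.7],"spin":0},{"xyz":[0,0,15.9],"spin":0},{"xyz":[0,0,15.9],"spin":0}]'; python3 -m inch '[{"xyz":[0,0,0],"spin":0},{"xyz":[0,0,0],"spin":0},{"xyz":[1.5,0,-0.2],"spin":0},{"xyz":[1.5,0,-0.2],"spin":0},{"xyz":[1.5,0,-0.2],"spin":0}]' 0.6;  python3 -m inch '[{"xyz":[0,0,0],"spin":0},{"xyz":[0,0,0],"spin":0},{"xyz":[0,0,0],"spin":0},{"xyz":[0,0,0],"spin":0},{"xyz":[0,0,0],"spin":0},{"xyz":[0,0,0],"spin":0},{"xyz":[0,0,0],"spin":0}]' 1;  python3 -m inch '[{"xyz":[0,0,-2],"spin":0},{"xyz":[0,0,-5],"spin":0},{"xyz":[0,0,-10],"spin":0},{"xyz":[0,0,-15],"spin":0},{"xyz":[0,0,-16],"spin":0},{"xyz":[0,0,-16],"spin":0},{"xyz":[0,0,-16],"spin":0}]';python3 -c "
from h import *
pitch(73)"
```

```text
t: 19.4
ee_pos: [586.6, 381.7, 8.6]
orientation: [-2.239, -2.197, 0.028]
ft_force: [-8.8, -6.3, 12.6]
width: 23.6
t: 19.9
ee_pos: [587.1, 397.6, 10.4]
orientation: [-2.238, -2.198, 0.027]
ft_force: [-0.5, -0.5, -0.4]
width: 35.0
t: 20.6
ee_pos: [587.0, 397.6, 10.4]
orientation: [-2.238, -2.198, 0.027]
ft_force: [-0.4, 1.2, -1.1]
width: 23.7
t: 21.3
ee_pos: [588.4, 398.2, 168.9]
orientation: [-2.238, -2.198, 0.031]
ft_force: [-0.4, -0.3, -3.5]
width: 23.7
t 21.3 tcp [588.4 398.2 168.9] px [265.8 120.6] n 247 err 4.6 pitch 0.130
```

```bash
python3 -m inch '[{"xyz":[0,0,-5],"spin":0},{"xyz":[0,0,-5],"spin":0},{"xyz":[0,0,-5],"spin":0}]';python3 -c "
from h import *
pitch(73)"; python3 -m inch '[{"xyz":[0,0,3],"spin":0},{"xyz":[0,0,8],"spin":0},{"xyz":[0,0,3],"spin":0},{"xyz":[0,0,0],"spin":0},{"xyz":[0,0,0],"spin":0}]';python3 -c "
from h import *
pitch(73)"
```

```text
t: 21.65
ee_pos: [588.7, 398.4, 216.5]
orientation: [-2.237, -2.197, 0.035]
ft_force: [0.2, 0.4, -3.8]
width: 24.0
t 21.65 tcp [588.7 398.4 216.5] px [262.5 113.7] n 163 err 5.7 pitch 0.475
t: 22.2
ee_pos: [589.4, 398.8, 215.9]
orientation: [-2.237, -2.197, 0.035]
ft_force: [0.5, 0.7, -2.9]
width: 23.5
t 22.2 tcp [589.4 398.8 215.9] px [260.6 117.2] n 264 err 3.9 pitch 1.055
```

```bash
python3 -m inch '[{"xyz":[0,0,2],"spin":0},{"xyz":[0,0,4],"spin":0},{"xyz":[0,0,6],"spin":0},{"xyz":[0,0,8],"spin":0},{"xyz":[0,0,10],"spin":0},{"xyz":[0,0,11.4],"spin":0},{"xyz":[0,0,12.3],"spin":0},{"xyz":[0,0,12.6],"spin":0},{"xyz":[0,0,12.6],"spin":0}]';python3 -c "
from h import *
pitch(73)"; python3 -m inch '[{"xyz":[0,0,-0.2],"spin":0},{"xyz":[0,0,-0.6],"spin":0},{"xyz":[0,0,-1.2],"spin":0},{"xyz":[0,0,-2],"spin":0},{"xyz":[0,0,-2.8],"spin":0},{"xyz":[0,0,-3.6],"spin":0},{"xyz":[0,0,-4.4],"spin":0},{"xyz":[0,0,-5.2],"spin":0},{"xyz":[0,0,-5.8],"spin":0},{"xyz":[0,0,-6],"spin":0},{"xyz":[0,0,-6],"spin":0}]';python3 -c "
from h import *
pitch(73)"
```

```text
t: 23.15
ee_pos: [585.1, 395.9, 88.0]
orientation: [-2.237, -2.197, 0.041]
ft_force: [0.2, -0.8, -1.4]
width: 24.1
t 23.15 tcp [585.1 395.9  88. ] px [264.6 147.4] n 126 err 5.9 pitch 1.000
t: 24.3
ee_pos: [586.8, 397.0, 149.0]
orientation: [-2.237, -2.197, 0.039]
ft_force: [0.1, -0.6, -5.2]
width: 23.6
t 24.3 tcp [586.8 397.  149. ] px [264.4 131.9] n 131 err 5.3 pitch 0.455
```

```bash
cat >> h.py <<'E'
def tippitch(gy=73,yaw=-.02,c=10,show=True,im=None):
    """blade tip (top face at s=0) by bright grey blob in scene cam"""
    o=ctrl.get_obs();im=ctrl.get_image("scene")[:,:,::-1].copy();C=cam("scene");g=np.array(o["ee_pos"])+[0,0,c]
    hsv=cv2.cvtColor(im,cv2.COLOR_BGR2HSV);m=((hsv[:,:,1]<60)&(hsv[:,:,2]>110)).astype(np.uint8)
    k,lab,st,ce=cv2.connectedComponentsWithStats(m);out=[]
    for i in range(1,k):
        if 60<st[i,4]<900:
            P=np.argwhere(lab==i)[:,::-1].astype(float);r=cv2.minAreaRect(P.astype(np.float32));w=sorted(r[1])
            if not(15<w[1]<70 and w[1]/w[0]>2): continue
            gp=w2px(C,g);d=np.linalg.norm(P-gp,axis=1)
            if d.max()>120: continue
            e=P[d>d.max()-2.5].mean(0);s=P[d<d.min()+2.5].mean(0);f=tipfit(e,g,gy+175,yaw,C);f2=tipfit(s,g,gy+45,yaw,C)
            print(i,"t",o["t"],"tcp",np.round(o["ee_pos"]),"near",s.round(),"tip",e.round(),"size",np.round(w),"err %.1f pitch %.3f"%f[:2],"X",f[2].round(),"| step err %.1f pitch %.3f"%f2[:2])
    return im
E
python3 -c "
from h import *
cv2.imwrite('pics/s8.png',tippitch())"
```

```text
223 t 24.35 tcp [587. 397. 149.] near [267. 135.] tip [291. 167.] size [ 8. 43.] err 4.6 pitch 0.400 X [582. 168.  62.] | step err 3.0 pitch 0.470
330 t 24.35 tcp [587. 397. 149.] near [166. 172.] tip [173. 188.] size [ 8. 44.] err 98.7 pitch 1.195 X [585. 306. -72.] | step err 99.4 pitch 1.195
437 t 24.35 tcp [587. 397. 149.] near [303. 195.] tip [312. 194.] size [ 4. 18.] err 28.9 pitch 0.550 X [582. 185.  29.] | step err 66.7 pitch 0.730
```

```bash
cat >> h.py <<'E'
def blob(n,px,r):
    im=ctrl.get_image(n)[:,:,::-1];hsv=cv2.cvtColor(im,cv2.COLOR_BGR2HSV);m=((hsv[:,:,1]<60)&(hsv[:,:,2]>110)).astype(np.uint8)
    k,lab,st,ce=cv2.connectedComponentsWithStats(m);c=[]
    for i in range(1,k):
        P=np.argwhere(lab==i)[:,::-1].astype(np.float32);a=cv2.minAreaRect(P);w=sorted(a[1])
        if 30<len(P)<900 and np.linalg.norm(ce[i]-px)<r and w[1]>2*w[0]: c.append((np.linalg.norm(ce[i]-px),ce[i],w,cv2.boxPoints(a),P))
    return min(c,key=lambda q:q[0]) if c else None
def ends(b,g):
    q=sorted(b[3].tolist(),key=lambda p:np.linalg.norm(np.array(p)-g));return np.mean(q[:2],0),np.mean(q[2:],0)
def tri(pt,ps):
    P=[];
    for n in("top","scene"):
        K,R,t=cam(n);P.append(K@np.c_[R,t])
    X=cv2.triangulatePoints(P[0],P[1],np.array(pt,float).reshape(2,1),np.array(ps,float).reshape(2,1));return (X[:3]/X[3]).ravel()
def bar3d(gy=73,pit=.4):
    o=ctrl.get_obs();R=Ro.from_rotvec(o["orientation"]).as_matrix();ax=R[:,0];g=np.array(o["ee_pos"])+[0,0,10]
    yaw=np.arctan2(-ax[0],ax[1]);mid=g+(gy+110)*np.array([np.sin(yaw)*np.cos(pit),-np.cos(yaw)*np.cos(pit),-np.sin(pit)])
    e={}
    for n in("top","scene"):
        C=cam(n);b=blob(n,w2px(C,mid),40)
        if b is None: print(n,"no blob",w2px(C,mid));return
        e[n]=ends(b,w2px(C,g));print(n,"size",np.round(b[2],1),"ends",np.round(e[n],1).tolist())
    s,tp=tri(e["top"][0],e["scene"][0]),tri(e["top"][1],e["scene"][1]);d=tp-s;L=np.linalg.norm(d)
    print("tcp",np.round(o["ee_pos"],1),"toolyaw %.3f"%yaw,"step",s.round(),"tip",tp.round(),"len %.0f pitch %.3f yaw %.3f"%(L,np.arcsin(-d[2]/L),np.arctan2(d[0],-d[1])))
    q=tp-g;print("grip->tip len %.0f pitch %.3f"%(np.linalg.norm(q),np.arctan2(-q[2],np.hypot(q[0],q[1]))))
E
python3 - <<'E'
from h import *
bar3d()
o=ctrl.get_obs();print(Ro.from_rotvec(o["orientation"]).as_matrix().round(3));print(tool(np.array([445.4,256.5,154])-o["ee_pos"]))
E
```

```text
top size [ 7.5 37.1] ends [[243.2, 187.7], [280.2, 189.6]]
scene size [ 8.4 42.8] ends [[266.5, 133.3], [291.1, 168.4]]
tcp [586.5 396.7 148.2] toolyaw -0.018 step [583. 301. 110.] tip [581. 184.  53.] len 131 pitch 0.457 yaw -0.015
grip->tip len 237 pitch 0.460
[[ 0.018  1.    -0.023]
 [ 1.    -0.018 -0.014]
 [-0.015 -0.023 -1.   ]]
[-14.28 -13.85  -0.07]
```

```bash
python3 -m inch '[{"xyz":[-0.3,-0.3,-0.8],"spin":-0.3},{"xyz":[-1,-0.9,-1.6],"spin":-0.7},{"xyz":[-2.2,-2,-2.4],"spin":-1.2},{"xyz":[-3.6,-3.2,-3],"spin":-1.7},{"xyz":[-5.2,-4.6,-3],"spin":-2.2},{"xyz":[-6.8,-6,-3],"spin":-2.7},{"xyz":[-8.4,-7.4,-3],"spin":-3.2},{"xyz":[-10,-8.8,-3],"spin":-3.7},{"xyz":[-11.6,-10.2,-2.8],"spin":-4.1},{"xyz":[-13,-11.4,-2.5],"spin":-4.5},{"xyz":[-14.2,-12.5,-2],"spin":-4.5},{"xyz":[-15.1,-13.3,-1.5],"spin":-4.5},{"xyz":[-15.6,-13.7,-1.1],"spin":-4.5},{"xyz":[-15.7,-13.8,-0.9],"spin":-4.5},{"xyz":[-15.7,-13.8,-0.9],"spin":-4.5}]'; python3 - <<'E'
from h import *
bar3d(63,.46)
E
```

```text
t: 26.0
ee_pos: [446.1, 242.5, 162.4]
orientation: [-2.149, -2.282, 0.04]
ft_force: [-0.1, 0.0, -3.5]
width: 23.7
top size [ 4.4 14.8] ends [[305.5, 201.1], [309.1, 186.8]]
scene size [15.  53.7] ends [[257.7, 182.1], [294.5, 221.2]]
tcp [446.1 242.5 162.4] toolyaw 0.060 step [493. 117. 136.] tip [ 587.  112. -131.] len 283 pitch 1.230 yaw 1.525
grip->tip len 359 pitch 1.006
```

```bash
python3 - <<'E'
from h import *
_,a,_=snap("t9","top");_,b,_=snap("s9","scene")
A=cv2.resize(a[175:265,240:350],(400,327),interpolation=cv2.INTER_CUBIC);B=cv2.resize(b[165:265,225:335],(396,360),interpolation=cv2.INTER_CUBIC)[:327]
cv2.imwrite("pics/m9.png",np.hstack([A,B]))
E
```

```text
(no output)
```

View pics/m9.png

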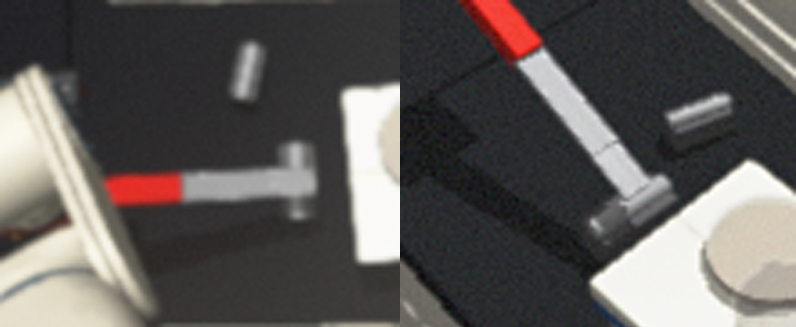

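Top view: blade/handle step at about (290.6,226.4) and tip at (326.9,224.5), centred over the ridge. Scene view: step at (260.8,180.8), tip at about (290,220).

```bash
python3 - <<'E'
from h import *
s=tri((290.6,226.4),(260.8,180.8));t=tri((326.9,224.5),(290,219.7));d=t-s;L=np.linalg.norm(d)
print(s.round(),t.round(),L,np.arcsin(-d[2]/L),np.arctan2(d[0],-d[1]))
o=ctrl.get_obs();print(o["ee_pos"],Ro.from_rotvec(o["orientation"]).as_matrix().round(3))
for th in(.4,.46,.52):
  X=np.array([446.1,242.5,172])+238*np.array([.06*np.cos(th),-np.cos(th),-np.sin(th)]);print(th,X.round(),w2px(cam("top"),X),w2px(cam("scene"),X))
E
```

```text
[450. 145. 121.] [455.  27.  64.] 130.98989046187435 0.45035496643108347 0.045814072568398555
[446.45020063 242.8796733  162.56838009] [[-0.061  0.998 -0.022]
 [ 0.998  0.06  -0.014]
 [-0.012 -0.023 -1.   ]]
0.4 [459.  23.  79.] [327.58142855 223.83043069] [293.24162819 216.20741788]
0.46 [459.  29.  66.] [325.82125273 224.18256807] [291.84032359 217.94502098]
0.52 [458.  36.  54.] [323.86457377 224.54198527] [290.27395995 219.39090223]
```

```bash
python3 -m inch '[{"xyz":[0,0.1,0.3],"spin":0},{"xyz":[0,0.3,0.8],"spin":0},{"xyz":[0,0.5,1.4],"spin":0},{"xyz":[0,0.5,1.9],"spin":0},{"xyz":[0,0.5,2.4],"spin":0},{"xyz":[0,0.5,2.8],"spin":0},{"xyz":[0,0.5,3.2],"spin":0},{"xyz":[0,0.5,3.6],"spin":0},{"xyz":[0,0.5,4],"spin":0},{"xyz":[0,0.5,4.4],"spin":0},{"xyz":[0,0.5,4.6],"spin":0},{"xyz":[0,0.5,4.6],"spin":0},{"xyz":[0,0.5,4.6],"spin":0}]'; python3 - <<'E'
from h import *
o=ctrl.get_obs();print(o["ee_pos"],o["ft_force"],o["moment"])
_,a,_=snap("t10","top");_,b,_=snap("s10","scene");
for n,im in(("top",a),("scene",b)):
    hsv=cv2.cvtColor(im,cv2.COLOR_BGR2HSV);m=(((hsv[:,:,0]<7)|(hsv[:,:,0]>173))&(hsv[:,:,1]>190)&(hsv[:,:,2]>110))
    v,u=np.where(m);k=(abs(u-(280 if n=="top" else 255))<22)&(abs(v-(226 if n=="top" else 185))<25);u,v=u[k],v[k]
    s=u+(0 if n=="top" else v*1.2);q=s>s.max()-(1.5 if n=="top" else 2.5);print(n,u[q].mean()+.5,v[q].mean()+.5,k.sum())
E
```

```text
t: 27.5
ee_pos: [450.4, 242.4, 116.4]
orientation: [-2.148, -2.283, 0.04]
ft_force: [0.0, -1.7, -2.4]
width: 23.9
[450.3812179  242.36855428 116.44842864] [ 0.01099128 -1.6814697  -2.36747851] [-0.47611771 -0.04486851  0.03351698]
top 289.96153846153845 226.26923076923077 126
scene 264.0 188.5 239
```

```bash
python3 -m inch '[{"xyz":[-0.3,0,0.1],"spin":0},{"xyz":[-0.8,0,0.27],"spin":0},{"xyz":[-1.3,0,0.44],"spin":0},{"xyz":[-1.8,0,0.61],"spin":0},{"xyz":[-2.3,0,0.79],"spin":0},{"xyz":[-2.8,0,0.96],"spin":0},{"xyz":[-3.3,0,1.13],"spin":0},{"xyz":[-3.6,0,1.23],"spin":0},{"xyz":[-3.6,0,1.23],"spin":0},{"xyz":[-3.6,0,1.23],"spin":0}]'; python3 - <<'E'
from h import *
o=ctrl.get_obs();print(o["ee_pos"],o["ft_force"],o["moment"])
_,a,_=snap("t11","top");_,b,_=snap("s11","scene")
A=cv2.resize(a[180:260,260:350],(400,356),interpolation=cv2.INTER_CUBIC);B=cv2.resize(b[165:254,225:325],(400,356),interpolation=cv2.INTER_CUBIC)
cv2.imwrite("pics/m11.png",np.hstack([A,B]))
E
```

```text
t: 28.6
ee_pos: [452.1, 205.9, 104.6]
orientation: [-2.149, -2.283, 0.041]
ft_force: [-0.2, -1.1, -2.1]
width: 23.7
[452.14546177 205.86962877 104.56783563] [-0.23230161 -1.13708404 -2.13033293] [-0.56911283  0.00218567  0.02711455]
```

View pics/m11.png

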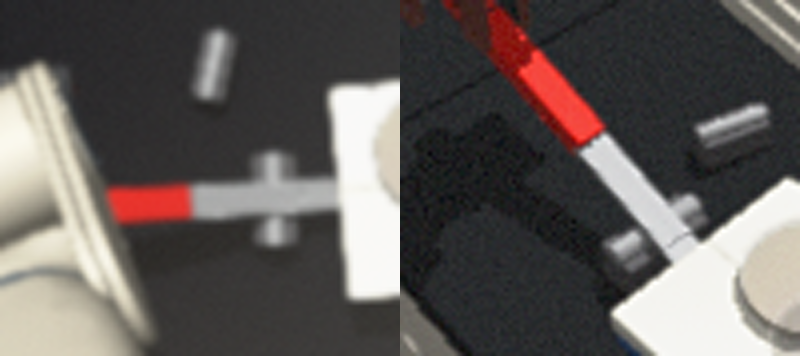

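The bar lies across the ridge with its tip just at the white edge. The step is at top (303.0,225.4) and scene (273.3,200.5), and the 45 mm blade line is at scene (295,225).

```bash
python3 - <<'E'
from h import *
s=tri((303.0,225.4),(273.3,200.5));o=ctrl.get_obs();g=o["ee_pos"];print(s.round(1))
# 45mm line: in plane of bar; scene pixel ray, at pitch th from step 85mm
for th in (.25,.3,.33,.36,.4):
  X=s+85*np.array([.055*np.cos(th),-np.cos(th),-np.sin(th)]);T=s+130*np.array([.055*np.cos(th),-np.cos(th),-np.sin(th)])
  S2=np.array(g)+[0,0,10]+107*np.array([.055*np.cos(th),-np.cos(th),-np.sin(th)])
  print(th,w2px(cam("scene"),X).round(1),T.round(),"step pred",w2px(cam("scene"),S2).round(1),w2px(cam("top"),S2).round(1),S2.round())
E
```

```text
[456.3 106.4  69.8]
0.25 [293.8 222.8] [463. -20.  38.] step pred [274.3 196.7] [303.8 224.7] [458. 102.  88.]
0.3 [293.6 223.5] [463. -18.  31.] step pred [274.1 197.6] [303.5 224.8] [458. 104.  83.]
0.33 [293.4 223.8] [463. -17.  28.] step pred [273.9 198.1] [303.2 224.9] [458. 105.  80.]
0.36 [293.2 224.2] [463. -15.  24.] step pred [273.7 198.6] [303.  224.9] [458. 106.  77.]
0.4 [292.9 224.6] [463. -13.  19.] step pred [273.4 199.3] [302.6 225. ] [458. 108.  73.]
```

```bash
python3 -m inch '[{"xyz":[-0.3,0,0.1],"spin":0},{"xyz":[-0.7,0,0.25],"spin":0},{"xyz":[-1.1,0,0.38],"spin":0},{"xyz":[-1.4,0,0.48],"spin":0},{"xyz":[-1.6,0,0.55],"spin":0},{"xyz":[-1.6,0,0.55],"spin":0},{"xyz":[-1.6,0,0.55],"spin":0}]'; python3 -c "
from h import *
o=ctrl.get_obs();print(o['ee_pos'],o['ft_force'],o['moment'])
snap('t12','top');snap('s12','scene')"
```

```text
t: 29.4
ee_pos: [452.9, 189.7, 99.2]
orientation: [-2.148, -2.283, 0.042]
ft_force: [0.6, -2.0, -2.0]
width: 23.7
[452.88306006 189.66669514  99.20908118] [ 0.55560342 -2.00679687 -2.01570252] [-0.63787822 -0.06112353  0.00469772]
```

```bash
cat > pk.py <<'E'
from h import *
o=ctrl.get_obs();im=ctrl.get_image("top")[:,:,::-1]
u,v=w2px(cam("top"),[462,-11,20]).astype(int);c=im[v-30:v+30,u-10:u+8]
h=cv2.cvtColor(c,cv2.COLOR_BGR2HSV);m=(h[:,:,0]>4)&(h[:,:,0]<20)&(h[:,:,1]>90)&(h[:,:,2]>40)
print("z %.1f y %.1f"%(o["ee_pos"][2],o["ee_pos"][1]),"F",o["ft_force"].round(1),"M",o["moment"].round(2),"orange",m.sum(),"t",round(o["t"],2))
E
python3 pk.py; python3 -m inch '[{"xyz":[0,0,0.3],"spin":0},{"xyz":[0,0,0.6],"spin":0},{"xyz":[0,0,0.9],"spin":0},{"xyz":[0,0,1.2],"spin":0},{"xyz":[0,0,1.5],"spin":0},{"xyz":[0,0,1.5],"spin":0}]' >/dev/null; python3 pk.py;python3 -m inch '[{"xyz":[0,0,0.2],"spin":0},{"xyz":[0,0,0.4],"spin":0},{"xyz":[0,0,0.6],"spin":0},{"xyz":[0,0,0.6],"spin":0}]' >/dev/null; python3 pk.py;python3 -m inch '[{"xyz":[0,0,0.2],"spin":0},{"xyz":[0,0,0.4],"spin":0},{"xyz":[0,0,0.6],"spin":0},{"xyz":[0,0,0.6],"spin":0}]' >/dev/null; python3 pk.py
```

```text
z 99.2 y 189.9 F [-0.5 -2.1 -2.2] M [-0.67 -0.07  0.09] orange 0 t 29.5
z 84.5 y 190.9 F [-1.6  7.   4.6] M [ 0.84  0.14 -0.1 ] orange 0 t 30.15
z 79.0 y 192.1 F [-3.2  7.3  7.2] M [ 0.97  0.5  -0.21] orange 0 t 30.6
z 73.5 y 193.2 F [-1.9  6.2  5.8] M [ 0.99  0.52 -0.18] orange 0 t 31.05
```

```bash
python3 -m inch '[{"xyz":[0,0,-0.3],"spin":0},{"xyz":[0,0,-0.7],"spin":0},{"xyz":[0,0,-1.1],"spin":0},{"xyz":[0,0,-1.5],"spin":0},{"xyz":[0.2,0,-1.7],"spin":0},{"xyz":[0.5,0,-1.7],"spin":0},{"xyz":[0.5,0,-1.7],"spin":0},{"xyz":[0.5,0,-1.7],"spin":0}]'; python3 pk.py; python3 - <<'E'
from h import *
a=cv2.imread("pics/t12.png");_,b,_=snap("t13","top")
d=lambda im:cv2.cvtColor(im,cv2.COLOR_BGR2GRAY).astype(np.float32)
# base shift check: phase correlation over the base patch before/after
for (v0,v1,u0,u1) in((190,255,330,405),):
    print(cv2.phaseCorrelate(d(a)[v0:v1,u0:u1],d(b)[v0:v1,u0:u1]))
print(cv2.phaseCorrelate(d(cv2.imread("pics/t11.png"))[185:255,326:400],d(b)[185:255,326:400]))
E
```

```text
t: 31.9
ee_pos: [453.9, 198.5, 90.3]
orientation: [-2.15, -2.28, 0.031]
ft_force: [0.3, 0.6, -3.8]
width: 23.8
z 90.3 y 198.5 F [ 0.3  0.6 -3.8] M [0.14 0.05 0.  ] orange 0 t 31.9
((0.5026471255335565, -0.01978195617201095), 0.971998749838935)
((0.5107356602623696, -0.11874315997891927), 0.9802155017852783)
```

```bash
python3 -m inch '[{"xyz":[0.05,0,0.3],"spin":0},{"xyz":[0.1,0,0.6],"spin":0},{"xyz":[0.2,0,0.9],"spin":0},{"xyz":[0.3,0,1.2],"spin":0},{"xyz":[0.4,0,1.5],"spin":0},{"xyz":[0.4,0,1.5],"spin":0}]' >/dev/null; python3 pk.py;python3 -m inch '[{"xyz":[0.05,0,0.2],"spin":0},{"xyz":[0.1,0,0.4],"spin":0},{"xyz":[0.1,0,0.6],"spin":0},{"xyz":[0.1,0,0.6],"spin":0}]' >/dev/null; python3 pk.py;python3 -m inch '[{"xyz":[0.05,0,0.2],"spin":0},{"xyz":[0.1,0,0.4],"spin":0},{"xyz":[0.1,0,0.6],"spin":0},{"xyz":[0.1,0,0.6],"spin":0}]' >/dev/null; python3 pk.py
```

```text
z 75.0 y 202.3 F [0.7 1.5 3.9] M [-0.23 -0.16  0.  ] orange 0 t 32.6
z 69.0 y 203.5 F [-0.5  1.8  4. ] M [ 0.03 -0.03 -0.05] orange 0 t 33.05
z 62.9 y 204.7 F [0.3 1.2 5.3] M [-0.01  0.03 -0.03] orange 18 t 33.5
```

```bash
python3 -m inch '[{"xyz":[0,0,0],"spin":0},{"xyz":[0,0,0],"spin":0}]'; python3 pk.py; python3 - <<'E'
from h import *
im=ctrl.get_image("top")[:,:,::-1];C=cam("top")
h=cv2.cvtColor(im,cv2.COLOR_BGR2HSV);m=(h[:,:,0]>4)&(h[:,:,0]<22)&(h[:,:,1]>90)&(h[:,:,2]>40)
v,u=np.where(m);k=(abs(u-335)<15)&(abs(v-222)<35)
for a,b in zip(u[k],v[k]):print((a,b),im[b,a][::-1],px2w(C,(a,b),8)[:2].round())
E
```

```text
t: 33.75
ee_pos: [453.5, 204.7, 63.1]
orientation: [-2.15, -2.279, 0.03]
ft_force: [0.2, 1.3, 5.8]
width: 23.7
z 63.1 y 204.7 F [0.2 1.3 5.8] M [-0.18  0.05 -0.11] orange 17 t 33.75
(np.int64(334), np.int64(213)) [90 68 58] [501.  -0.]
(np.int64(335), np.int64(213)) [165 124 105] [500.  -4.]
(np.int64(334), np.int64(214)) [96 68 57] [497.  -0.]
(np.int64(335), np.int64(214)) [175 125 102] [497.  -4.]
(np.int64(334), np.int64(215)) [101  70  57] [494.  -0.]
(np.int64(335), np.int64(215)) [180 125  96] [493.  -4.]
(np.int64(334), np.int64(216)) [96 70 57] [490.  -0.]
(np.int64(335), np.int64(216)) [167 119  89] [490.  -4.]
(np.int64(335), np.int64(217)) [145 106  85] [486.  -3.]
(np.int64(336), np.int64(230)) [93 73 59] [441.  -6.]
(np.int64(336), np.int64(231)) [95 72 58] [437.  -6.]
(np.int64(336), np.int64(232)) [91 68 55] [434.  -6.]
(np.int64(336), np.int64(235)) [97 72 61] [423.  -5.]
(np.int64(337), np.int64(235)) [173 128 105] [423.  -9.]
(np.int64(336), np.int64(236)) [100  72  62] [420.  -5.]
(np.int64(337), np.int64(236)) [175 124 100] [420.  -9.]
(np.int64(336), np.int64(237)) [93 68 59] [416.  -5.]
(np.int64(337), np.int64(237)) [159 112  91] [416.  -9.]
```

```bash
python3 -m inch '[{"xyz":[0,0,-0.15],"spin":0},{"xyz":[0,0,-0.3],"spin":0},{"xyz":[-0.05,0,-0.45],"spin":0},{"xyz":[-0.1,0,-0.6],"spin":0},{"xyz":[-0.1,0,-0.6],"spin":0}]' >/dev/null; python3 pk.py;python3 -m inch '[{"xyz":[-0.05,0,-0.2],"spin":0},{"xyz":[-0.1,0,-0.4],"spin":0},{"xyz":[-0.1,0,-0.6],"spin":0},{"xyz":[-0.1,0,-0.6],"spin":0}]' >/dev/null; python3 pk.py;python3 -m inch '[{"xyz":[-0.05,0,-0.2],"spin":0},{"xyz":[-0.1,0,-0.4],"spin":0},{"xyz":[-0.2,0,-0.8],"spin":0},{"xyz":[-0.2,0,-0.8],"spin":0}]' >/dev/null; python3 pk.py
```

```text
z 68.7 y 203.4 F [-0.6 -0.8 -3.8] M [ 0.23  0.05 -0.05] orange 14 t 34.35
z 75.0 y 202.6 F [ 0.7 -0.1 -4.4] M [ 0.2   0.05 -0.01] orange 13 t 34.8
z 83.5 y 200.7 F [-0.3 -1.4 -3.9] M [ 0.26  0.12 -0.  ] orange 14 t 35.25
```

```bash
python3 -m inch '[{"xyz":[0.4,0,-0.05],"spin":0},{"xyz":[0.9,0,-0.13],"spin":0},{"xyz":[1.4,0,-0.2],"spin":0},{"xyz":[1.9,0,-0.3],"spin":0},{"xyz":[2.4,0,-0.4],"spin":0},{"xyz":[2.9,0,-0.5],"spin":0},{"xyz":[3.2,0,-0.6],"spin":0},{"xyz":[3.2,0,-0.6],"spin":0}]' >/dev/null; python3 pk.py; python3 -m inch '[{"xyz":[0.6,0,-0.15],"spin":0},{"xyz":[1.4,0,-0.35],"spin":0},{"xyz":[2.4,0,-0.6],"spin":0},{"xyz":[3.4,0,-1],"spin":0},{"xyz":[4.2,0,-2],"spin":0},{"xyz":[4.4,0,-3.2],"spin":0},{"xyz":[4.4,0,-4.4],"spin":0},{"xyz":[4.4,0,-5.4],"spin":0},{"xyz":[4.4,0,-5.6],"spin":0},{"xyz":[4.4,0,-5.6],"spin":0}]' >/dev/null; python3 pk.py; python3 -c "
from h import *
bar3d(63,.25)
snap('s14','scene');snap('t14','top')
b=cv2.imread('pics/t14.png');a=cv2.imread('pics/t12.png')
d=lambda im:cv2.cvtColor(im,cv2.COLOR_BGR2GRAY).astype(np.float32)[190:255,338:405]
print(cv2.phaseCorrelate(d(a),d(b)))"
```

```text
z 89.1 y 233.1 F [-0.5 -0.9 -4.4] M [ 0.21  0.04 -0.04] orange 20 t 36.1
z 145.4 y 277.1 F [ 0.8 -0.1 -3.1] M [ 0.12  0.02 -0.06] orange 23 t 37.15
top size [20.2 42.4] ends [[281.4, 227.3], [323.7, 223.8]]
scene size [ 8.8 46.6] ends [[255.6, 172.4], [287.9, 206.1]]
tcp [450.6 276.9 144.9] toolyaw 0.058 step [450. 173. 131.] tip [456.  37. 111.] len 137 pitch 0.148 yaw 0.050
grip->tip len 244 pitch 0.181
((0.5513957241053546, -0.10697265262187727), 0.967785746227076)
```

```bash
python3 -m inch '[{"xyz":[1,0,0],"spin":0},{"xyz":[3,0,0],"spin":0},{"xyz":[6,0,0],"spin":0},{"xyz":[9,0,0.5],"spin":0},{"xyz":[11.5,0,2],"spin":0},{"xyz":[13,0,4],"spin":0},{"xyz":[13.3,0,6],"spin":0},{"xyz":[13.3,0,8],"spin":0},{"xyz":[13.3,0,9.5],"spin":0},{"xyz":[13.3,0,10.7],"spin":0},{"xyz":[13.3,0,11.7],"spin":0},{"xyz":[13.3,0,12.5],"spin":0},{"xyz":[13.3,0,13],"spin":0},{"xyz":[13.3,0,13.3],"spin":0},{"xyz":[13.3,0,13.3],"spin":0},{"xyz":[13.3,0,13.3],"spin":0}]'; python3 pk.py
```

```text
t: 39.0
ee_pos: [440.4, 409.3, 12.6]
orientation: [-2.15, -2.278, 0.028]
ft_force: [-5.0, 0.2, 14.9]
width: 23.5
z 12.6 y 409.3 F [-5.   0.2 14.9] M [-0.2   1.   -0.02] orange 23 t 39.0
```

```bash
python3 -m inch '[{"xyz":[0,0,0],"spin":0},{"xyz":[0,0,0],"spin":0},{"xyz":[0,0,0],"spin":0},{"xyz":[0,0,0],"spin":0},{"xyz":[0,0,0],"spin":0}]' 0.3; python3 -m inch '[{"xyz":[0,0,-2],"spin":0},{"xyz":[0,0,-5],"spin":0},{"xyz":[0,0,-9],"spin":0},{"xyz":[0,0,-13],"spin":0},{"xyz":[0,0,-16],"spin":0},{"xyz":[0,0,-16],"spin":0},{"xyz":[0,0,-16],"spin":0}]' 0.3; python3 pk.py; python3 - <<'E'
from h import *
_,a,_=snap("t15","top");_,b,_=snap("s15","scene");_,w,_=snap("w15","wrist")
A=cv2.resize(a[160:260,200:410],(800,381));B=b[100:350,170:450];B=cv2.resize(B,(240,214));W=cv2.resize(w,(342,214))
B=cv2.resize(b[110:310,190:400],(225,214));S=np.zeros((214,800,3),np.uint8);S[:,:342]=W;S[:,350:575]=B
S[:,580:800]=cv2.resize(a[195:255,320:380],(220,214),interpolation=cv2.INTER_CUBIC)
cv2.imwrite("pics/m15.png",np.vstack([A,S]))
E
```

```text
t: 39.55
ee_pos: [440.3, 409.2, 12.4]
orientation: [-2.15, -2.278, 0.029]
ft_force: [0.9, -0.1, 0.4]
width: 59.9
t: 40.25
ee_pos: [443.5, 410.4, 172.6]
orientation: [-2.151, -2.278, 0.027]
ft_force: [-0.3, -0.5, -0.9]
width: 61.3
z 172.6 y 410.4 F [-0.3 -0.5 -0.9] M [-0.04  0.04 -0.01] orange 24 t 40.25
```

View pics/m15.png

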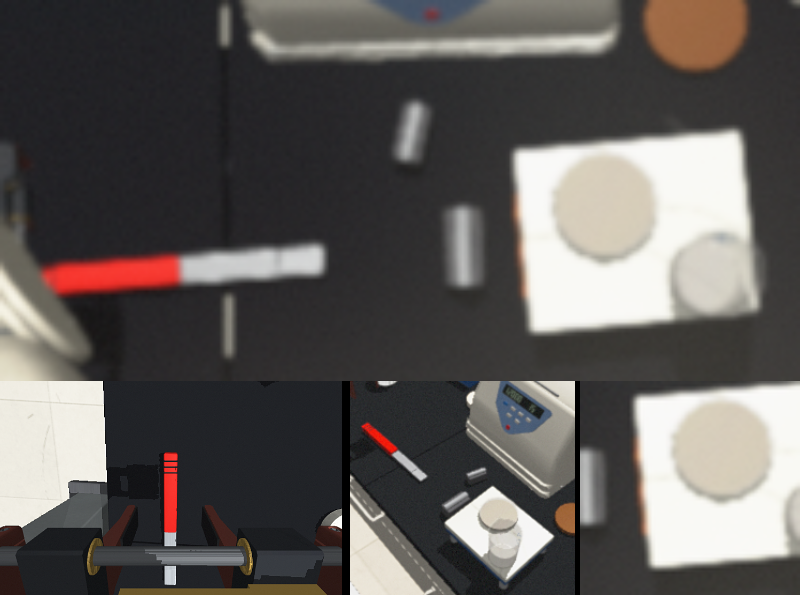

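The bar lies flat and well clear. The orange foot shows outside the pry edge, and the beaker and dish are still on the base. I'll check the bar's tip height, then hand in.

```bash
python3 - <<'E'
from h import *
e={}
for n in("top","scene"):
    C=cam(n);b=blob(n,w2px(C,[453,235,13]),30);e[n]=ends(b,w2px(C,[443,400,15]));print(n,np.round(e[n],1).tolist())
print("step",tri(e["top"][0],e["scene"][0]).round(),"tip",tri(e["top"][1],e["scene"][1]).round())
print(ctrl.get_obs()["t"],ctrl.close_job())
E
```

```text
top [[247.2, 230.4], [284.2, 227.3]]
scene [[231.1, 175.7], [259.1, 201.1]]
step [445. 306.  15.] tip [454. 176.   5.]
the job is handed in; nothing more can be done
40.55 None
```

I propped the base on its orange prop, drew the bar out, laid it flat and handed the job in at about 40.6 s. `close_job` gave no verdict.

**What was done**
- I gripped the bar near its handle end, let it sag nose-down, and fed it over the ridge until the tip was roughly 20 mm in under the pry edge.
- I pressed the handle down in small steps until the top camera showed the orange foot swung out along the whole pry edge. I held there about 0.25 s with about 9 N on the handle.
- I then eased the handle up, drew the bar out, and released it flat on the worktop.

**Last checks**
- **Prop:** the orange foot stayed visible outside the edge to the end. With the handle back near 69 mm, where it had carried load on the way down, the bar was slack, so the base was standing on the prop. I had no direct reading of the prop's angle or its foot height.
- **Bar:** triangulation put the tip at about (454, 176) mm with z 5 and the handle step at z 15, within a few mm of lying flat. The tip is roughly 185 mm outside the pry edge and well clear of the block.
- **Base and contents:** the beaker and dish were standing on the base in the last picture. I did not check the bottle and carton in that view, but nothing went near them.

**What went wrong**
- **First press:** it started with the tip too far in. The tip apparently touched the stop rib with about 7 N and slid the base about 1.8 mm by image correlation, against the 12 mm limit. I backed off and pressed again with the bar pulled back.
- **Setting the slope:** it took five grips to get the bar to tilt, because it did not turn in the fingers when gripped low and nearer its balance point.

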